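Pack the hook cartons upright in the bench rack and close the end stop

TASK

Take the two blue cartons of screw hooks lying in front of the bench rack and stand them on end in it, packed like books beside the two already standing there; the end stop is in the way, so slide it back first. Then push the end stop firmly up against the row until all four cartons stand straight and are held tight between it and the end wall, without crushing them, and leave the things lying about alone.

Things in the scene. Friction and masses are not known exactly. Their poses are not given: they have to be found in the camera images.
- rack: grey sheet-steel rack, screwed to the bench: a long shallow channel along its y axis, 70 mm wide inside, floor 6 mm above the bench, side lips 19 mm above that floor. Origin: under the channel at bench level, x across the channel, y along it, z up. The fixed end wall (110 mm high) has its inner face at y = -180 mm; the channel's open end is at y = +205 mm.
- row_wall (a point): foot of the fixed end wall's inner face, mid-width, on the channel floor; axes as the rack's. The row is packed from here towards the rack's +y.
- end_stop: sliding end stop: steel plate 64 mm wide, 92 mm high, with braces, a 70 mm foot and a bow pull behind it (+y). Origin: foot of its pressing face, mid-width, on the channel floor; axes as the rack's. It slides along y only, face 80 to 300 mm from the end wall; its nylon shoes drag with 9 N and it stays where left. A row is tight when pressed 10 to 15 N beyond that; 30 N on a carton crushes it.
- stop_pull (a point): middle of the stop's bow pull: a level 10 mm dark round bar along y behind the plate, 68 mm above the channel floor, 32 mm behind the pressing face; it can be pinched across x from above. 62 mm behind the face it turns straight down to the foot: an upright 10 mm leg to push from behind. Braces 27 mm to each side reach 45 mm above the floor.
- row_carton_1: already stands on end (119 mm tall) in the rack next to the wall, as all shall; z towards the stop, y straight down. A rigid card carton of screw hooks, 60 x 119 x 29 mm, about 0.2 kg (varies). Origin: centre of one 60 x 119 mm face; x along its 60 mm width, y along its 119 mm length, z through its 29 mm thickness (it fills z 0 to 29 mm).
- row_carton_2: already stands on end in the rack, next after row_carton_1, in the same attitude: a rigid card carton of screw hooks, 60 x 119 x 29 mm, about 0.2 kg (varies). Origin: centre of one 60 x 119 mm face; x along its 60 mm width, y along its 119 mm length, z through its 29 mm thickness (it fills z 0 to 29 mm).
- loose_carton_1: lies flat on the bench in front of the rack, on the left, z up and y pointing roughly to the robot's left: a rigid card carton of screw hooks, 60 x 119 x 29 mm, about 0.2 kg (varies). Origin: centre of one 60 x 119 mm face; x along its 60 mm width, y along its 119 mm length, z through its 29 mm thickness (it fills z 0 to 29 mm).
- loose_carton_2: lies flat on the bench in front of the rack, on the right, z up and y pointing roughly to the robot's left: a rigid card carton of screw hooks, 60 x 119 x 29 mm, about 0.2 kg (varies). Origin: centre of one 60 x 119 mm face; x along its 60 mm width, y along its 119 mm length, z through its 29 mm thickness (it fills z 0 to 29 mm).
- tape_measure: bystander: dark green tape measure standing on its foot, 32 x 79 x 62 mm; origin under its middle. Leave alone.
- screwdriver: bystander: screwdriver lying down, 202 mm long; origin under its middle. Leave alone.
- clear_pack: bystander: clear box of fasteners lying down, 60 x 73 x 26 mm; origin under its middle. Leave alone.
Mind the look-alikes: they are no part of the job. What is shaped like the row_carton_1 but green is not meant. What is shaped like the loose_carton_1 but turquoise is not meant.

How it is judged:
At the end, for the whole second after the job is handed in: All four cartons at rest on end in the channel (upright within 0.05 rad, square within 0.08 rad, within 9 mm of mid-channel, on its floor); the end stop within 119.5 mm of the wall (four cartons measure 116 mm) and still pressing the row with over 5 N by itself (angle between the y axis of each of row_carton_1, row_carton_2, loose_carton_1, loose_carton_2 and the z axis of rack, either way round below 0.05 rad and angle between the x axis of each of row_carton_1, row_carton_2, loose_carton_1, loose_carton_2 and the x axis of rack, either way round below 0.08 rad and x of row_carton_1 in the frame of rack between -0.009 and 0.009 m and z of row_carton_1 in the frame of rack between 0.058 and 0.072 m and linear speed of each of row_carton_1, row_carton_2, loose_carton_1, loose_carton_2 below 0.01 m/s and x of row_carton_2 in the frame of rack between -0.009 and 0.009 m and z of row_carton_2 in the frame of rack between 0.058 and 0.072 m and x of loose_carton_1 in the frame of rack between -0.009 and 0.009 m and z of loose_carton_1 in the frame of rack between 0.058 and 0.072 m and x of loose_carton_2 in the frame of rack between -0.009 and 0.009 m and z of loose_carton_2 in the frame of rack between 0.058 and 0.072 m and y of end_stop in the frame of row_wall below 0.1195 m and contact force between end_stop and anything else above 5 N); the robot touches nothing.
It fails at once if a carton is crushed: the end stop presses on it with more than 30 N (contact force between end_stop and row_carton_1 above 30 N or contact force between end_stop and row_carton_2 above 30 N or contact force between end_stop and loose_carton_1 above 30 N or contact force between end_stop and loose_carton_2 above 30 N).
It fails at once if the tape measure, screwdriver or clear pack is shoved more than 25 mm (distance of any of tape_measure, screwdriver, clear_pack from where it was at the start of the episode above 0.025 m).
It also fails if it takes over 72 s, if anything falls off the work surface, if the arm or the gripper's body presses on something with over 40 N, if the wrist force passes 120 N, or if a joint passes its speed limit or range.

ROBOT

A 7-joint arm with a two-finger parallel gripper is mounted at the origin on a cart in front of the work surface, level with it; the furniture and walls round the work are solid. World frame = base frame: x ahead of the robot, y to its left, z up, the work surface at z = 0. Lengths are in m, angles in rad, forces in N, time in s.
With the tool pointing down it reaches from about 0.425 to 0.875 m from the base axis. Payload 4.7 kg.
Tool frame: the origin (TCP) lies between the finger pads; the fingertips stand 14 mm ahead of it and the grasp point (between the pads) lies 5 mm behind it; z points along the fingers, y is the line along which they close (so a half turn about z gives the same grasp; the last joint's range is limited). The gripper opens to 87 mm and grips with 3 to 60 N. Pads are 19 mm wide; open, the fingers measure 117 mm over their backs; the gripper's body (75 mm by 190 mm) begins 51 mm behind the grasp point.
Start: joints at [-1.136, 0.321, -0.07, 1.45, 0.023, 1.371, -0.057], TCP at [0.266, 0.593, 0.237] pointing down, gripper open.
Joint ranges: [-2.86, 2.86], [-0.3, 2.09], [-1.38, 1.24], [0.06, 2.45], [-1.56, 4.7], [0.09, 2.05], [-2.69, 2.69]. Speed limits (rad/s): [2.57, 2.57, 3.14, 3.14, 3.14, 3.14, 3.14].

INTERFACE

Orientations are given as a rotation vector (axis times angle).
In Python, from bench import get_state, get_image, camera_params, close_job gives the robot as it stands. The module is installed in compiled form; this text tells all that it offers.
- The arm moves only by the tool arm_command, never from a script. Its argument "motion" is a list of rows, each a list of 5 numbers: the finger opening in mm, from 0 to 87, then the shift along the tool's x, y, z in mm, then the turn about the tool's z in degrees. In form: [[gripper, x, y, z, spin], ...]. A call has 1 to 5 rows; each row is the pose to reach, as a shift and turn from the pose commanded when the call began, along the tool's axes at that moment; what a row does not reach only later rows make up. A row lasts 1/12 s, in which the tool goes at most 41.7 mm and 7.16 degrees, less where a joint would pass 70% of its speed; a pose out of reach is approached as far as the arm can. A call with a gripper value outside its range is refused whole. The fingers move at their own pace and stop on an object; "newtons" is the grip in N (left out, the last holds). Time passes only in rows, so rows that repeat a pose let the fingers close. It gives the time, the measured TCP pose, the force, the opening and the grip force at its end, in the units of the state.
- get_state(): the state, without advancing time (a new reading comes with each control period).
- get_image(name): name is "scene" or "top" or "wrist"; returns (picture, depth): 480x640x3 uint8, red, green, blue; 480x640 float32, m along the optical axis (not along the pixel's ray), 0 where there is no reading.
- camera_params(name): a dict with "intrinsics" (3x3 intrinsics, pixels), "extrinsics" (4x4, takes a point from camera to world coordinates). Camera axes: x right, y down, z forward; pixel columns grow to the right and rows downward; lengths in m; the calibration is good to about 2 mm. A picture is of the moment at which its call begins: read the wrist's pose just before it. camera_params takes no time and is no camera call; for the wrist camera it gives the pose at the moment of the call.
- close_job(): hands the job in; it is judged then, once.
The state is a dict: "time": time; "joint_positions": joint angles; "qd": joint speeds; "joint_torque": joint torques, N m; "position": TCP position; "tool_rot": TCP orientation; "ft_force": force on the tool from outside, world axes, zero at the start; "torque": the same for the moment, N m; "grip_width": opening from 0.0 (shut) to 1.0 (fully open); "grip_force": force on a finger pad.
Only numpy, scipy, OpenCV 4.12 (cv2) and the standard library are available. Lean on these libraries where they do the work, as an engineer would, in place of code of your own. Each camera call takes 0.05 s, during which the arm holds its last target. There are 200 camera calls.

## Working session

There is one attempt and no reset: what is moved stays moved. The work goes in short steps, Python scripts to look and compute and a tool call to move; the robot and the scene stay as the last step left them, time stands still between calls to the robot, and variables do not carry over. Pictures are saved under pics/ and viewed, at most 10 in all, crops included, and the job is handed in when it is done.

Besides the shell and the picture viewer there is one more tool, called after "Call:" by a JSON object that holds its "method" and its "body", one argument or row to a line. arm_command: Moves the arm, as the interface text tells. Its arguments: {"type":"object","properties":{"motion":{"type":"array"},"newtons":{"type":"number"}},"required":["motion"]}

```bash
mkdir -p pics
cat > h.py <<'E'
import numpy as np,cv2
from bench import *
def snap(n,f=None):
    P=camera_params(n); im,d=get_image(n)
    if f: cv2.imwrite('pics/'+f,cv2.cvtColor(im,cv2.COLOR_RGB2BGR))
    return im,d,P
def cloud(d,P):
    K=np.array(P['intrinsics']);T=np.array(P['extrinsics'])
    v,u=np.indices(d.shape)
    p=np.stack([(u-K[0,2])/K[0,0]*d,(v-K[1,2])/K[1,1]*d,d],-1)
    return p@T[:3,:3].T+T[:3,3]
E
python3 - <<'E'
from h import *
print(get_state())
for n in('top','scene'):
    im,d,P=snap(n,n+'0.png'); np.savez('/tmp/'+n,im=im,d=d); print(n,P, (d>0).mean())
E
```

```text
{'time': 0.0, 'joint_positions': array([-1.13591997,  0.32180204, -0.07005656,  1.45168981,  0.02260366,
        1.37081483, -0.05693682]), 'qd': array([ 2.41795873e-03, -2.80069245e-03, -6.11057256e-05, -1.14832438e-04,
        8.43510878e-04, -1.22378995e-03, -5.29839130e-04]), 'joint_torque': array([ 1.72937202e-04, -4.91280484e+01, -4.03872505e-01, -3.12535572e+01,
       -6.39861356e-02,  4.36069805e-02,  1.75919013e-04]), 'position': array([0.2653464 , 0.5927808 , 0.23546746]), 'tool_rot': array([-6.56076672e-01, -3.07202359e+00,  2.99294901e-03]), 'ft_force': array([-0.15740751,  0.65679231, -0.25206236]), 'torque': array([-0.00734   ,  0.01824999,  0.0169058 ]), 'grip_force': 0.0, 'grip_width': 1.0002227153938545}
top {'intrinsics': array([[489.98107535,   0.        , 311.20967193],
       [  0.        , 489.98107535, 243.06849008],
       [  0.        ,   0.        ,   1.        ]]), 'extrinsics': array([[-3.15442029e-02, -9.76103983e-01,  2.15002274e-01,
         2.75635578e-01],
       [-9.99502149e-01,  3.09446590e-02, -6.15478964e-03,
         1.14722635e-02],
       [-6.45457357e-04, -2.15089383e-01, -9.76594154e-01,
         1.26792473e+00],
       [ 0.00000000e+00,  0.00000000e+00,  0.00000000e+00,
         1.00000000e+00]])} 0.996083984375
scene {'intrinsics': array([[555.1568948 ,   0.        , 318.92421176],
       [  0.        , 555.1568948 , 240.60584648],
       [  0.        ,   0.        ,   1.        ]]), 'extrinsics': array([[ 0.88756018, -0.25507685,  0.38363097, -0.04194463],
       [-0.46064637, -0.50306994,  0.73124931, -1.10878902],
       [ 0.00646844, -0.82574599, -0.56400507,  0.93324933],
       [ 0.        ,  0.        ,  0.        ,  1.        ]])} 0.995849609375
```

View pics/top0.png

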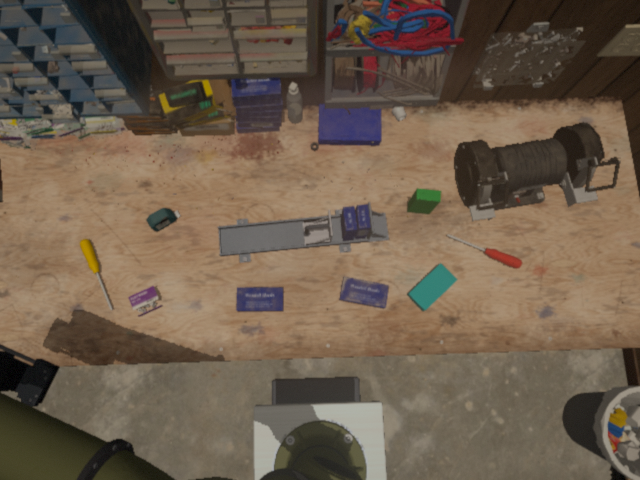

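View pics/scene0.png

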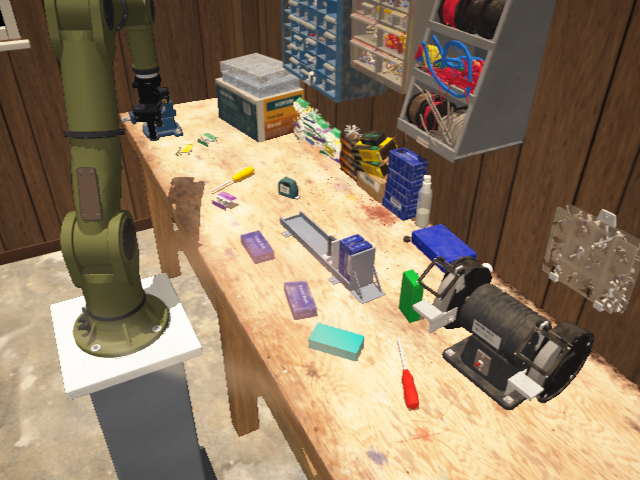

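The top view shows the rack running from (220,240) to its end wall at about (388,226). The two blue cartons stand at (350,222) and (364,222), and the stop is at about (318,232). The loose cartons lie at (260,299) and (365,292). The green carton at (424,201) and the turquoise one at (432,287) are look-alikes.

```bash
cat >> h.py <<'E'
def ray(uv,P,z):
    K=np.array(P['intrinsics']);T=np.array(P['extrinsics'])
    uv=np.asarray(uv,float).reshape(-1,2)
    r=np.c_[(uv-K[:2,2])/[K[0,0],K[1,1]],np.ones(len(uv))]@T[:3,:3].T
    return T[:3,3]+r*((z-T[2,3])/r[:,2])[:,None]
def rect(mask,P,z):
    c=max(cv2.findContours(mask.astype(np.uint8),0,1)[0],key=cv2.contourArea)
    xy=ray(c.reshape(-1,2),P,z)[:,:2]*1000
    return cv2.minAreaRect(xy.astype(np.float32))
E
python3 - <<'E'
from h import *
np.set_printoptions(precision=1,suppress=True)
D=np.load('/tmp/top.npz');im,d=D['im'],D['d'];P=camera_params('top');X=cloud(d,P)*1000
print('bench z',np.median(X[320:340,250:400,2]))
i=im.astype(int)
hsv=cv2.cvtColor(im,cv2.COLOR_RGB2HSV)
for n,(a,b,c,e) in dict(L1=(225,295,275,322),L2=(328,400,268,318),tur=(400,465,255,320)).items():
    m=np.zeros(d.shape,bool); s=np.s_[c:e,a:b]
    m[s]=(X[s][...,2]>15)
    print(n,m.sum(),np.median(X[m],0),rect(m,P,.029))
m=np.zeros(d.shape,bool);s=np.s_[195:250,335:380];m[s]=(X[s][...,2]>112)
print('row',m.sum(),np.median(X[m],0),rect(m,P,.125))
# rack : grey low saturation, low height
m=np.zeros(d.shape,bool);s=np.s_[195:270,210:400];m[s]=(hsv[s][...,1]<60)&(X[s][...,2]<60)
r=rect(m,P,.025);print('rack',r,cv2.boxPoints(r))
# height profile along the rack
for u in range(210,400,3):
    col=X[200:262,u]; k=col[:,2].argmax(); print(u,col[k],end=';')
cv2.imwrite('pics/z.png',cv2.resize(cv2.cvtColor(im,cv2.COLOR_RGB2BGR)[190:320,210:400],None,fx=4,fy=4,interpolation=cv2.INTER_CUBIC))
E
```

```text
bench z -1.5181897642301267
L1 1137 [406.8 137.4  26.9] ((408.08477783203125, 138.1640625), (118.2640609741211, 60.55095672607422), 88.18942260742188)
L2 1131 [ 416.4 -125.8   27. ] ((416.70843505859375, -126.48298645019531), (118.3650131225586, 61.39117431640625), 77.74363708496094)
tur 1141 [ 424.4 -299.9   26.8] ((424.8753356933594, -299.805908203125), (60.8587532043457, 121.33230590820312), 40.15602493286133)
row 671 [ 586.1 -111.6  122.5] ((586.8216552734375, -126.94551849365234), (75.30581665039062, 36.50682830810547), 2.559239149093628)
rack ((573.973876953125, 23.637008666992188), (116.81641387939453, 439.6965026855469), 4.293766975402832) [[ 499.3  238.5]
 [ 532.2 -200. ]
 [ 648.7 -191.2]
 [ 615.8  247.2]]
210 [644.7 271.7   4.7];213 [ 275.6   11.5 1267.9];216 [ 275.6   11.5 1267.9];219 [600.7 244.   22. ];222 [ 275.6   11.5 1267.9];225 [ 275.6   11.5 1267.9];228 [529.4 219.3  26.7];231 [529.2 211.5  27. ];234 [603.  203.5  29.4];237 [ 275.6   11.5 1267.9];240 [602.2 187.7  30.5];243 [602.7 180.3  27.4];246 [532.6 172.4  29.7];249 [533.1 165.1  26.3];252 [532.8 157.3  26.5];
[... 545 characters left out ...]
;321 [577.5 -21.8  80.2];324 [585.1 -29.6  79.6];327 [580.1 -37.   77.9];330 [583.9 -43.7 102.1];333 [547.2 -52.8  27.2];336 [547.  -60.6  27. ];339 [622.  -71.7  27. ];342 [ 275.6   11.5 1267.9];345 [603.3 -79.8 128.1];348 [561.1 -85.2 126.7];351 [555.7 -92.1 127.5];354 [ 583.3 -100.8  125.8];357 [ 608.  -109.3  126.2];360 [ 577.6 -114.9  126.5];363 [ 589.7 -122.7  127.2];366 [ 275.6   11.5 1267.9];369 [ 582.  -136.9  126.1];372 [ 575.1 -144.2  122.9];375 [ 560.1 -158.6   59.2];378 [ 562.4 -167.7   48.7];381 [ 563.7 -178.    30.5];384 [ 563.2 -187.3   20.4];387 [ 275.6   11.5 1267.9];390 [ 623.9 -209.5    4.5];393 [ 613.2 -217.1    2.5];396 [ 275.6   11.5 1267.9];399 [ 601.  -231.9    4.9];
```

View pics/z.png

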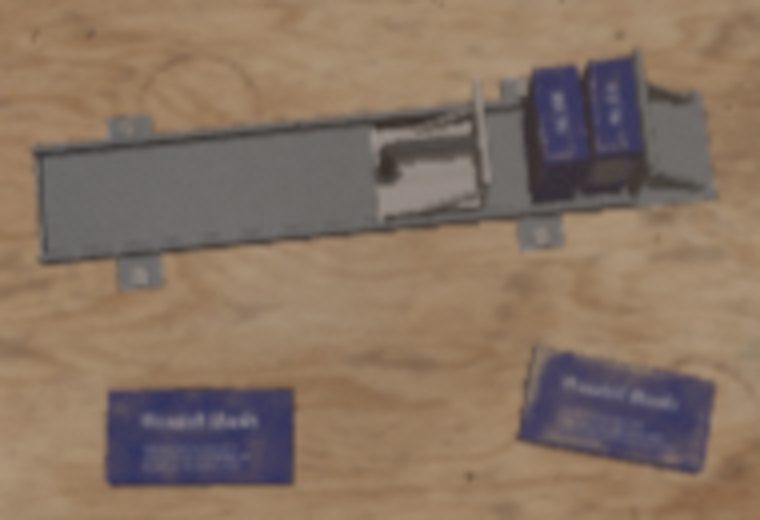

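Run:
```python
from h import *
np.set_printoptions(precision=1,suppress=True)
D=np.load('/tmp/top.npz');im,d=D['im'],D['d'];P=camera_params('top');X=cloud(d,P)*1000
f=lambda x:np.array([210,190])+np.array(x)/4-0.375
# crop pixel corners (lip outer top edges, open end)
pts=f([(37,148),(43,262),(370,128),(375,236),(700,94),(714,197)])
print(ray(pts,P,.025)*1000)
B=X[200:262,222:400].reshape(-1,3); B=B[(B[:,2]>19)&(B[:,2]<34)]
for lo in (1,0):
    s=B[(B[:,1]<220)&(B[:,1]>-70)]
    mid=575-0.07*(s[:,1]-0)
    s=s[(s[:,0]>mid+20) if lo else (s[:,0]<mid-20)]
    for _ in range(4):
        p=np.polyfit(s[:,1],s[:,0],1);r=s[:,0]-np.polyval(p,s[:,1]);s=s[abs(r)<max(2*r.std(),2)]
    print(lo,p,len(s),r.std())
print('row top corners c1,c2',ray(f([(527,70),(577,66),(586,158),(534,166),(633,57),(643,155)]),P,.125)*1000)
print('plate top',ray(f([(473,82),(488,185),(484,82),(492,180)]),P,.098)*1000)
print('pull',ray(f([(400,150),(475,146)]),P,.079)*1000, 'leg foot',ray(f([(385,180)]),P,.04)*1000)
s=get_state();from scipy.spatial.transform import Rotation as R
M=R.from_rotvec(s['tool_rot']).as_matrix();print(M*100,np.degrees(np.arctan2(M[1,1],M[0,1])))
```

```text
[[ 601.   243.8   25. ]
 [ 524.8  239.2   25. ]
 [ 607.6   25.6   25. ]
 [ 535.2   24.4   25. ]
 [ 623.8 -192.1   25. ]
 [ 554.1 -196.8   25. ]]
1 [ -0.1 616.5] 199 1.4499505367181773
0 [ -0.1 543.4] 209 1.4172471833059845
row top corners c1,c2 [[ 614.2  -71.7  125. ]
 [ 615.8 -102.2  125. ]
 [ 558.1 -104.7  125. ]
 [ 554.2  -73.3  125. ]
 [ 620.4 -136.5  125. ]
 [ 558.9 -139.   125. ]]
plate top [[615.6 -39.9  98. ]
 [549.7 -46.5  98. ]
 [615.3 -46.7  98. ]
 [552.7 -49.1  98. ]]
pull [[578.3   6.7  79. ]
 [579.4 -40.3  79. ]] leg foot [[568.7  16.8  40. ]]
[[ -91.3   40.8   -0.1]
 [  40.8   91.3   -0.2]
 [  -0.    -0.2 -100. ]] 65.89134297354174
```

Call:
{"method": "arm_command", "body": {
  "motion": [
    [87,-27,-21,2,0],
    [87,-54,-43,4,0],
    [87,-81,-64,7,0],
    [87,-108,-86,9,0],
    [87,-134,-107,11,0]
  ]
}}

```text
time: 0.52
position: [0.3446, 0.4388, 0.2249]
tool_rot: [-0.656, -3.072, 0.002]
ft_force: [0.8, 0.3, -0.1]
grip_width: 1.0
grip_force: 0.0
```

Call:
{"method": "arm_command", "body": {
  "motion": [
    [87,-27,-21,2,0],
    [87,-54,-43,4,0],
    [87,-81,-64,7,0],
    [87,-108,-86,9,0],
    [87,-134,-107,11,0]
  ]
}}

```text
time: 0.93
position: [0.4231, 0.2864, 0.2141]
tool_rot: [-0.657, -3.072, 0.001]
ft_force: [0.8, 0.4, -0.3]
grip_width: 1.001
grip_force: 0.0
```

Call:
{"method": "arm_command", "body": {
  "motion": [
    [87,-27,-21,2,0],
    [87,-54,-43,4,0],
    [87,-81,-64,7,0],
    [87,-108,-86,9,0],
    [87,-134,-107,11,0]
  ]
}}

```text
time: 1.35
position: [0.5016, 0.1342, 0.2032]
tool_rot: [-0.656, -3.072, 0.0]
ft_force: [1.4, 0.0, -0.0]
grip_width: 1.002
grip_force: 0.0
```

Call:
{"method": "arm_command", "body": {
  "motion": [
    [87,-27,-21,2,7],
    [87,-54,-43,4,14],
    [87,-81,-64,7,21],
    [87,-108,-86,9,28],
    [87,-134,-107,11,35]
  ]
}}

```text
time: 1.77
position: [0.5802, -0.0181, 0.1922]
tool_rot: [-1.558, -2.728, 0.0]
ft_force: [1.1, -0.3, 0.2]
grip_width: 1.0
grip_force: 0.0
```

```bash
cat >> h.py <<'E'
from scipy.spatial.transform import Rotation as R
def go(x,y,z,a):
    "world mm TCP target, closing-line angle deg -> tool shift/spin"
    s=get_state();M=R.from_rotvec(s['tool_rot']).as_matrix()
    d=M.T@(np.array([x,y,z])-s['position']*1000)
    c=np.degrees(np.arctan2(M[1,1],M[0,1])); sp=-((a-c+90)%180-90)
    print('t',round(s['time'],2),'pos',np.round(s['position']*1000,1),'a',round(c,1),'q7',round(s['joint_positions'][6],2),'F',np.round(s['ft_force'],1),'grip',round(s['grip_width']*87,1),round(s['grip_force'],1),'-> shift',np.round(d,1),'spin',round(sp,1))
E
python3 - <<'E'
from h import *
D=np.load('/tmp/top.npz');d=D['d'];P=camera_params('top');X=cloud(d,P)*1000
B=X[200:262,222:400].reshape(-1,3); B=B[(B[:,2]>19)&(B[:,2]<34)&(B[:,1]<220)&(B[:,1]>-70)]
for sg in(1,-1):
    s=B[sg*(B[:,0]-578+.065*B[:,1])>20]
    for _ in range(4):
        p=np.polyfit(s[:,1],s[:,0],1);r=s[:,0]-np.polyval(p,s[:,1]);s=s[abs(r)<3]
    print(p)
go(580,-16,90,3.6)
E
```

```text
[-6.56446526e-02  6.15942477e+02]
[-7.22760645e-02  5.43795979e+02]
t 1.77 pos [580.2 -18.1 192.2] a 30.5 q7 0.6 F [ 1.1 -0.3  0.2] grip 87.0 0.0 -> shift [  1.9   0.9 102.2] spin 26.9
```

Call:
{"method": "arm_command", "body": {
  "motion": [
    [87,0,0,0,7],
    [87,0,0,0,14],
    [87,0,0,0,21],
    [87,0,0,0,27],
    [87,0,0,0,27]
  ]
}}

```text
time: 2.18
position: [0.5797, -0.0163, 0.192]
tool_rot: [-2.147, -2.292, 0.001]
ft_force: [0.2, 0.7, 0.1]
grip_width: 1.0
grip_force: 0.0
```

Run:
```python
from h import *
im,d,P=snap('wrist','w1.png');np.savez('/tmp/w1',im=im,d=d,K=P['intrinsics'],T=P['extrinsics'])
print(P)
go(580,-16,79,3.8)
```

```text
{'intrinsics': array([[432.68934245,   0.        , 315.97810987],
       [  0.        , 432.68934245, 238.01252294],
       [  0.        ,   0.        ,   1.        ]]), 'extrinsics': array([[ 0.99785729,  0.06308276,  0.01736072,  0.57419714],
       [ 0.06541541, -0.95668904, -0.28366688,  0.06075272],
       [-0.00128568,  0.28419472, -0.95876572,  0.34076291],
       [ 0.        ,  0.        ,  0.        ,  1.        ]])}
t 2.23 pos [579.7 -16.2 192.1] a 4.0 q7 0.15 F [ 0.4  0.5 -0.5] grip 86.9 0.0 -> shift [  0.2   0.4 113.1] spin 0.2
```

View pics/w1.png

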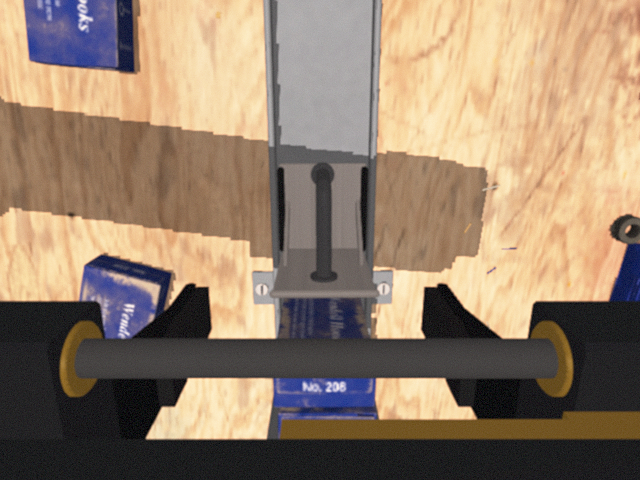

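The wrist view shows the bow pull running from (322,172) to (322,278), with the plate top at row ~290. The lips are at columns ~270 and ~377, nearly vertical, so the gripper is well lined up with the rack.

Run:
```python
from h import *
np.set_printoptions(precision=1,suppress=True)
D=np.load('/tmp/w1.npz');P=dict(intrinsics=D['K'],extrinsics=D['T']);d=D['d'];X=cloud(d,P)*1000
print('pull',ray([(322,172),(322,278)],P,.079)*1000,X[200,322],X[260,322])
print('plate top',ray([(322,296),(322,284)],P,.098)*1000,X[290,[280,322,365]])
print('lips',ray([(266,5),(381,5),(273,240),(376,240)],P,.025)*1000)
print('carton2 face top',X[380:400:5,322])
```

```text
pull [[579.8  25.   79. ]
 [584.6 -43.4  79. ]] [581.    8.   79.7] [583.7 -31.1  79. ]
plate top [[584.7 -47.6  98. ]
 [584.1 -39.8  98. ]] [[559.  -45.3  98.1]
 [584.3 -43.2  99. ]
 [610.3 -41.7  98.6]]
lips [[536.7 124.4  25. ]
 [612.1 129.3  25. ]
 [547.3 -36.4  25. ]
 [625.7 -31.2  25. ]]
carton2 face top [[587.1 -87.8 125.2]
 [587.3 -90.8 125.8]
 [587.6 -94.6 125.1]
 [587.8 -97.4 126. ]]
```

Call:
{"method": "arm_command", "body": {
  "motion": [
    [60,2,1,30,0],
    [40,4,2,60,0],
    [40,6,2.5,90,0],
    [40,8,2.5,122,0],
    [40,8,2.5,122,0]
  ]
}}

```text
time: 2.65
position: [0.5768, -0.0073, 0.0643]
tool_rot: [-2.135, -2.294, 0.013]
ft_force: [-1.1, 0.4, -0.2]
grip_width: 0.707
grip_force: 0.0
```

Call:
{"method": "arm_command", "body": {
  "motion": [
    [0,0,0,0,0],
    [0,0,0,0,0],
    [0,0,0,0,0],
    [0,0,0,0,0],
    [0,0,0,0,0]
  ],
  "newtons": 35
}}

```text
time: 3.07
position: [0.5831, -0.0082, 0.0723]
tool_rot: [2.143, 2.294, 0.004]
ft_force: [0.3, 0.1, 0.1]
grip_width: 0.331
grip_force: 0.0
```

Call:
{"method": "arm_command", "body": {
  "motion": [
    [0,0,0,0,0],
    [0,0,0,0,0],
    [0,0,0,0,0],
    [0,0,0,0,0],
    [0,0,0,0,0]
  ]
}}

```text
time: 3.48
position: [0.5838, -0.008, 0.0712]
tool_rot: [2.142, 2.294, 0.005]
ft_force: [5.6, 0.6, -1.7]
grip_width: 0.104
grip_force: 35.0
```

Call:
{"method": "arm_command", "body": {
  "motion": [
    [0,8,0,0,0],
    [0,20,0,0,0],
    [0,32,0,0,0],
    [0,44,0,0,0],
    [0,56,0,0,0]
  ]
}}

```text
time: 3.9
position: [0.5803, 0.0426, 0.0712]
tool_rot: [2.143, 2.286, -0.002]
ft_force: [6.5, -9.4, -1.4]
grip_width: 0.106
grip_force: 35.0
```

Call:
{"method": "arm_command", "body": {
  "motion": [
    [0,12,0,0,0],
    [0,24,0,0,0],
    [0,36,0,0,0],
    [0,50,0,0,0],
    [0,50,0,0,0]
  ]
}}

```text
time: 4.32
position: [0.5765, 0.0965, 0.0712]
tool_rot: [2.141, 2.293, 0.001]
ft_force: [4.0, -2.3, -1.1]
grip_width: 0.101
grip_force: 35.0
```

Call:
{"method": "arm_command", "body": {
  "motion": [
    [25,0,0,0,0],
    [25,0,0,0,0],
    [87,0,0,-35,0],
    [87,0,0,-75,0],
    [87,0,0,-75,0]
  ]
}}

```text
time: 4.73
position: [0.5785, 0.0982, 0.1527]
tool_rot: [2.142, 2.292, 0.014]
ft_force: [2.2, 0.5, 0.9]
grip_width: 0.396
grip_force: 0.0
```

Run:
```python
from h import *
go(409.6,185.7,80,-1.8)
```

```text
t 4.73 pos [578.5  98.2 152.7] a 3.9 q7 -0.04 F [2.2 0.5 0.9] grip 34.5 0.0 -> shift [  98.5 -163.3   71.4] spin 5.7
```

Call:
{"method": "arm_command", "body": {
  "motion": [
    [87,20,-33,10,1],
    [87,40,-66,25,3],
    [87,60,-99,40,5],
    [87,80,-132,54,5.7],
    [87,98,-163,66,5.7]
  ]
}}

```text
time: 5.15
position: [0.4024, 0.1849, 0.0785]
tool_rot: [-2.255, -2.185, 0.002]
ft_force: [0.3, 1.2, 0.3]
grip_width: 0.775
grip_force: 0.0
```

Call:
{"method": "arm_command", "body": {
  "motion": [
    [87,0,0,0,0],
    [87,0,0,0,0]
  ]
}}

```text
time: 5.32
position: [0.4027, 0.1849, 0.0787]
tool_rot: [-2.251, -2.19, 0.004]
ft_force: [1.3, -0.4, 0.6]
grip_width: 0.929
grip_force: 0.0
```

Run:
```python
from h import *
go(409.6,185.7,16,-1.8)
im,d,P=snap('wrist','w2.png');np.savez('/tmp/w2',im=im,d=d,K=P['intrinsics'],T=P['extrinsics'])
X=cloud(d,P)*1000
hsv=cv2.cvtColor(im,cv2.COLOR_RGB2HSV)
m=(X[...,2]>22)&(X[...,2]<36)&(abs(X[...,0]-409)<45)&(abs(X[...,1]-138)<75)
print(m.sum(),rect(m,P,.029),X[m].min(0),X[m].max(0))
```

```text
t 5.32 pos [402.7 184.9  78.7] a -1.6 q7 -0.51 F [ 1.3 -0.4  0.6] grip 80.8 0.0 -> shift [ 1.   7.1 62.6] spin 0.2
15616 ((411.24639892578125, 174.3467254638672), (49.56764602661133, 59.78481674194336), 88.50205993652344) [379.51124242  98.61784568  22.01388337] [441.68318552 197.91572987  31.60960704]
```

View pics/w2.png

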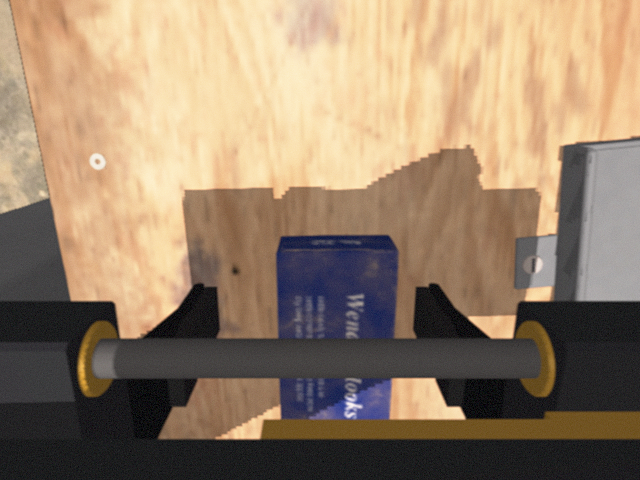

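The carton lies between the fingers with its near end edge at row ~248 and its sides at columns 278 to 397, about 8 mm off the gripper centre. I'll correct that while descending.

Call:
{"method": "arm_command", "body": {
  "motion": [
    [87,1,4,5,0],
    [87,1,8,20,0],
    [87,1,8,36,0],
    [87,1,8,52,0],
    [87,1,8,61,0]
  ],
  "newtons": 10
}}

```text
time: 5.78
position: [0.4146, 0.1838, 0.0173]
tool_rot: [2.258, 2.183, -0.002]
ft_force: [-0.4, 0.1, 0.4]
grip_width: 0.999
grip_force: 0.0
```

Call:
{"method": "arm_command", "body": {
  "motion": [
    [40,0,0,0,0],
    [40,0,0,0,0],
    [40,0,0,0,0],
    [40,0,0,0,0],
    [40,0,0,0,0]
  ]
}}

```text
time: 6.2
position: [0.414, 0.1855, 0.0194]
tool_rot: [-2.256, -2.186, -0.002]
ft_force: [-0.7, 0.9, 1.6]
grip_width: 0.71
grip_force: 0.5
```

Call:
{"method": "arm_command", "body": {
  "motion": [
    [40,0,0,0,0],
    [40,0,0,0,0]
  ]
}}

```text
time: 6.37
position: [0.414, 0.1855, 0.0194]
tool_rot: [-2.256, -2.186, -0.002]
ft_force: [-0.5, -0.9, 4.2]
grip_width: 0.7
grip_force: 10.0
```

Call:
{"method": "arm_command", "body": {
  "motion": [
    [40,0,8,0,0],
    [40,0,20,0,0],
    [40,0,34,0,0],
    [40,0,48,0,0],
    [40,0,55,0,0]
  ]
}}

```text
time: 6.78
position: [0.4696, 0.1836, 0.0191]
tool_rot: [-2.257, -2.186, -0.001]
ft_force: [-3.1, 0.8, 6.5]
grip_width: 0.699
grip_force: 10.0
```

Call:
{"method": "arm_command", "body": {
  "motion": [
    [40,-4,0,-14,0],
    [40,-10,0,-27,0],
    [40,-17,0,-39,0],
    [40,-26,0,-50,0],
    [40,-37,0,-60,0]
  ]
}}

```text
time: 7.2
position: [0.4671, 0.1458, 0.0794]
tool_rot: [-2.255, -2.187, -0.001]
ft_force: [0.6, -0.4, -1.6]
grip_width: 0.7
grip_force: 10.0
```

Call:
{"method": "arm_command", "body": {
  "motion": [
    [40,-12,0,-8,0],
    [40,-24,0,-15,0],
    [40,-38,0,-20,0],
    [40,-52,0,-24,0],
    [40,-66,0,-25,0]
  ]
}}

```text
time: 7.62
position: [0.4653, 0.0787, 0.1042]
tool_rot: [2.257, 2.185, 0.001]
ft_force: [0.9, 0.7, -2.7]
grip_width: 0.7
grip_force: 10.0
```

Call:
{"method": "arm_command", "body": {
  "motion": [
    [40,-14,0,0.5,0],
    [40,-28,0,2.5,0],
    [40,-28,0,2.5,0]
  ]
}}

```text
time: 7.87
position: [0.4636, 0.0482, 0.1007]
tool_rot: [2.261, 2.181, -0.003]
ft_force: [-0.2, -1.3, -2.0]
grip_width: 0.701
grip_force: 10.0
```

Run:
```python
from h import *
go(590,-50,150,4)
im,d,P=snap('scene');cv2.imwrite('pics/s1.png',cv2.resize(cv2.cvtColor(im,cv2.COLOR_RGB2BGR)[150:390,180:480],None,fx=2,fy=2))
```

```text
t 7.87 pos [463.6  48.2 100.7] a -2.1 q7 -0.17 F [-0.2 -1.3 -2. ] grip 61.0 10.0 -> shift [-93.6 129.8 -49.4] spin -6.1
```

View pics/s1.png

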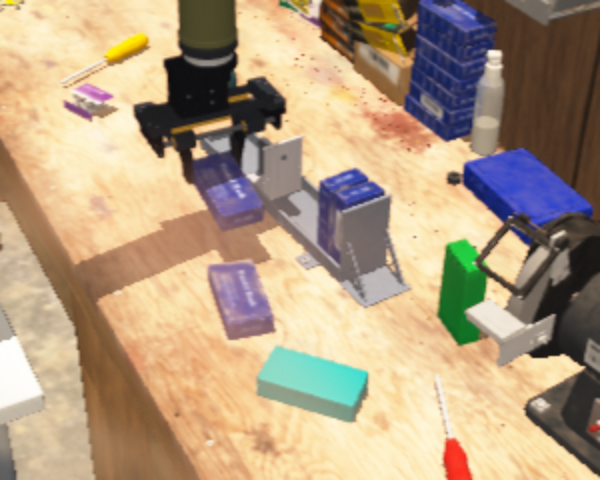

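The carton didn't pivot at 10 N: the picture shows it held almost level under the fingers at (230,190). I'll ease the grip so that it swings down to hang.

Call:
{"method": "arm_command", "body": {
  "motion": [
    [40,0,0,-12,0],
    [40,0,0,-12,0],
    [40,0,0,-12,0]
  ],
  "newtons": 5
}}

```text
time: 8.17
position: [0.4651, 0.0532, 0.1138]
tool_rot: [2.255, 2.187, 0.004]
ft_force: [-0.5, 0.9, 4.7]
grip_width: 0.699
grip_force: 5.0
```

```bash
cat >> h.py <<'E'
def tilt(f=None):
    "scene cloud around the held carton, in mm, below the pads; fits it"
    s=get_state();p=s['position']*1000
    im,d,P=snap('scene',f);X=cloud(d,P)*1000
    hsv=cv2.cvtColor(im,cv2.COLOR_RGB2HSV)
    m=(hsv[...,0]>112)&(hsv[...,0]<140)&(hsv[...,1]>70)&(abs(X[...,0]-p[0])<70)&(abs(X[...,1]-p[1])<140)&(X[...,2]>3)
    Q=X[m];print(m.sum(),'min',np.round(np.percentile(Q,3,0)),'max',np.round(np.percentile(Q,97,0)),'p',np.round(p),'grip',s['grip_force'],s['grip_width']*87)
    c=max(cv2.findContours(m.astype(np.uint8),0,1)[0],key=cv2.contourArea);print(cv2.boundingRect(c))
E
python3 - <<'E'
from h import *
tilt()
E
```

```text
348 min [434. -74.  30.] max [492.  65. 121.] p [465.  53. 114.] grip 5.0005484522239385 60.85440477538938
(276, 222, 22, 26)
```

```bash
cat >> h.py <<'E'
def prof(x0,x1,y0,y1,z0=6,n='scene'):
    im,d,P=snap(n);X=cloud(d,P)*1000
    Q=X[(X[...,0]>x0)&(X[...,0]<x1)&(X[...,1]>y0)&(X[...,1]<y1)&(X[...,2]>z0)]
    for y in range(int(y0),int(y1),10):
        q=Q[(Q[:,1]>=y)&(Q[:,1]<y+10)]
        if len(q)>3: print(y,len(q),'z',np.round(np.percentile(q[:,2],[2,50,98])),'x',np.round(np.percentile(q[:,0],[2,98])))
E
python3 - <<'E'
from h import *
prof(425,505,-65,75)
E
```

```text
-5 140 z [444. 472. 515.] x [427. 472.]
5 889 z [303. 475. 524.] x [427. 497.]
15 1255 z [ 12. 335. 508.] x [432. 502.]
25 1155 z [ 25. 230. 428.] x [428. 494.]
35 737 z [ 48. 140. 430.] x [426. 501.]
45 311 z [ 37. 127. 429.] x [425. 500.]
55 131 z [ 62. 267. 429.] x [425. 499.]
65 61 z [112. 203. 504.] x [429. 504.]
```

```bash
cat >> h.py <<'E'
def face(x0,x1,y0,y1,z1=90,z0=5,n='scene'):
    "lean of the face seen from -y: y against z"
    im,d,P=snap(n);X=cloud(d,P)*1000;p=get_state()['position']*1000
    Q=X[(X[...,0]>x0)&(X[...,0]<x1)&(X[...,1]>y0)&(X[...,1]<y1)&(X[...,2]>z0)&(X[...,2]<z1)]
    zb,yb=[],[]
    for z in range(z0,z1,8):
        q=Q[(Q[:,2]>=z)&(Q[:,2]<z+8)]
        if len(q)>5: zb.append(z+4);yb.append(np.percentile(q[:,1],15))
    print(np.round(np.c_[zb,yb]).tolist())
    k=np.polyfit(zb,yb,1);print('slope dy/dz',k,'deg',np.degrees(np.arctan(k[0])),'zmin',Q[:,2].min(),'p',p)
E
python3 - <<'E'
from h import *
face(440,490,-30,75)
E
```

```text
[[9.0, 18.0], [17.0, 20.0], [25.0, 22.0], [33.0, 23.0], [41.0, 25.0], [49.0, 26.0], [57.0, 29.0], [65.0, 30.0], [73.0, 32.0], [81.0, 33.0], [89.0, 35.0]]
slope dy/dz [ 0.2166647  15.98147403] deg 12.225015069133493 zmin 5.2696284944916405 p [465.08715814  53.18550632 113.72931043]
```

Call:
{"method": "arm_command", "body": {
  "motion": [
    [40,0,0,5,0],
    [40,0,0,9,0],
    [40,-6,0,10,0],
    [40,-12,0,10.5,0],
    [40,-18,0,11,0]
  ]
}}

```text
time: 8.73
position: [0.4643, 0.0343, 0.1022]
tool_rot: [2.255, 2.186, 0.001]
ft_force: [1.0, -0.2, 1.0]
grip_width: 0.699
grip_force: 5.0
```

Call:
{"method": "arm_command", "body": {
  "motion": [
    [40,-4,0,1,0],
    [40,-8,0,1.5,0],
    [40,-8,0,1.5,0]
  ]
}}

```text
time: 8.98
position: [0.4641, 0.0256, 0.1009]
tool_rot: [2.257, 2.184, 0.002]
ft_force: [2.3, 0.5, 3.3]
grip_width: 0.702
grip_force: 5.0
```

Run:
```python
from h import *
face(440,490,-50,75)
```

```text
[[9.0, 15.0], [17.0, 15.0], [25.0, 15.0], [33.0, 16.0], [41.0, 16.0], [49.0, 16.0], [57.0, 15.0], [65.0, 14.0], [73.0, 14.0], [81.0, 14.0], [89.0, 14.0]]
slope dy/dz [-1.27217939e-02  1.55355337e+01] deg -0.7288657776642327 zmin 5.154990498996148 p [464.10278719  25.99632007 100.82771403]
```

Call:
{"method": "arm_command", "body": {
  "motion": [
    [40,0,0,0,0],
    [40,0,0,0,0],
    [40,0,0,-15,0],
    [40,0,0,-35,0],
    [40,0,0,-60,0]
  ],
  "newtons": 25
}}

```text
time: 9.45
position: [0.4602, 0.0263, 0.1584]
tool_rot: [-2.253, -2.184, 0.011]
ft_force: [0.1, -0.2, -3.1]
grip_width: 0.701
grip_force: 25.0
```

Call:
{"method": "arm_command", "body": {
  "motion": [
    [40,0,0,0,0]
  ]
}}

```text
time: 9.53
position: [0.4645, 0.0269, 0.1632]
tool_rot: [2.255, 2.186, 0.005]
ft_force: [1.9, 0.7, -0.9]
grip_width: 0.701
grip_force: 25.0
```

Run:
```python
from h import *
go(585.6,-50,160,4)
```

```text
t 9.53 pos [464.5  26.9 163.2] a -1.8 q7 -0.16 F [ 1.9  0.7 -0.9] grip 61.0 25.0 -> shift [-73.1 123.5   3.5] spin -5.8
```

Call:
{"method": "arm_command", "body": {
  "motion": [
    [40,-12,20,0,-1],
    [40,-27,46,0,-3],
    [40,-43,72,0,-5],
    [40,-59,100,0,-5.8],
    [40,-73,123,2,-5.8]
  ]
}}

```text
time: 9.95
position: [0.5842, -0.051, 0.1566]
tool_rot: [-2.14, -2.297, 0.003]
ft_force: [-0.7, 0.6, -1.5]
grip_width: 0.7
grip_force: 25.0
```

Call:
{"method": "arm_command", "body": {
  "motion": [
    [40,0,0,0,0],
    [40,0,0,0,0]
  ]
}}

```text
time: 10.12
position: [0.5827, -0.0513, 0.1559]
tool_rot: [-2.143, -2.293, 0.008]
ft_force: [-0.6, 0.3, -2.9]
grip_width: 0.701
grip_force: 25.0
```

Run:
```python
from h import *
go(586,-55,108,4)
im,d,P=snap('top','t2.png');X=cloud(d,P)*1000
cv2.imwrite('pics/t2c.png',cv2.resize(cv2.cvtColor(im,cv2.COLOR_RGB2BGR)[190:320,250:400],None,fx=4,fy=4,interpolation=cv2.INTER_CUBIC))
face(560,610,-90,-20,z1=150,z0=60)
```

```text
t 10.12 pos [582.7 -51.3 155.9] a 3.9 q7 0.25 F [-0.6  0.3 -2.9] grip 61.0 25.0 -> shift [-3.8  3.3 47.8] spin -0.1
[[64.0, -59.0], [80.0, -61.0], [104.0, -61.0], [112.0, -61.0], [120.0, -85.0], [128.0, -85.0], [136.0, -61.0], [144.0, -62.0], [152.0, -63.0]]
slope dy/dz [ -0.08396069 -56.77787217] deg -4.79933682962936 zmin 61.48627497547332 p [582.22549142 -49.5186705  156.78724015]
```

View pics/t2c.png

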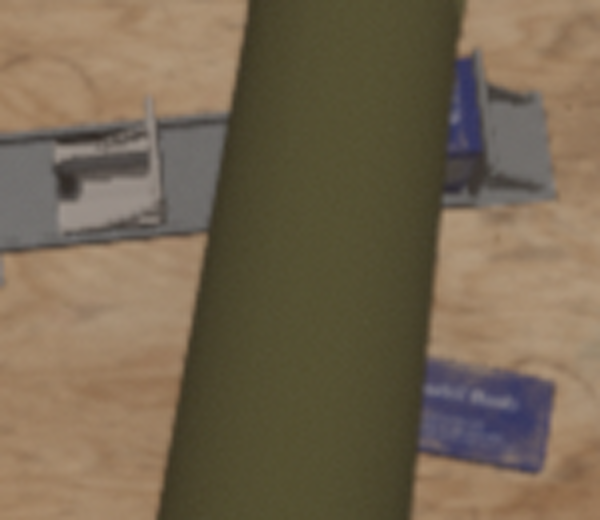

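The arm hides most of the row. The stop is back, with its face at about (152,160) in the crop, and the rack is free for the carton, which I'll now lower.

Call:
{"method": "arm_command", "body": {
  "motion": [
    [40,-2,2,10,0],
    [40,-4,3.3,22,0],
    [40,-4,3.3,34,0],
    [40,-4,3.3,42,0],
    [40,-4,3.3,46,0]
  ]
}}

```text
time: 10.63
position: [0.5861, -0.0537, 0.1103]
tool_rot: [-2.141, -2.296, 0.003]
ft_force: [-0.9, -0.5, -1.0]
grip_width: 0.701
grip_force: 25.0
```

Call:
{"method": "arm_command", "body": {
  "motion": [
    [40,0,0,1,0],
    [40,0,0,2,0],
    [40,0,0,2.5,0]
  ]
}}

```text
time: 10.88
position: [0.588, -0.0542, 0.1103]
tool_rot: [2.142, 2.297, 0.001]
ft_force: [0.3, 0.6, -2.4]
grip_width: 0.701
grip_force: 25.0
```

Run:
```python
from h import *
face(570,600,-90,-20,z1=150,z0=30)
```

```text
[[114.0, -64.0], [122.0, -83.0], [130.0, -65.0]]
slope dy/dz [-4.45699658e-02 -6.51628813e+01] deg -2.5519820071197943 zmin 112.08465258575461 p [588.05773222 -54.24799702 110.40972318]
```

Call:
{"method": "arm_command", "body": {
  "motion": [
    [40,0,-1.5,1.5,0],
    [40,0,-1.5,3,0],
    [40,0,-1.5,4,0],
    [40,0,-1.5,4,0]
  ]
}}

```text
time: 11.27
position: [0.5863, -0.0544, 0.1069]
tool_rot: [2.143, 2.297, 0.001]
ft_force: [-1.5, 0.1, 3.9]
grip_width: 0.696
grip_force: 25.0
```

Call:
{"method": "arm_command", "body": {
  "motion": [
    [40,0,0,0,0],
    [40,0,0,0,0],
    [80,0,0,0,0],
    [80,0,0,0,0],
    [80,0,0,0,0]
  ],
  "newtons": 3
}}

```text
time: 11.68
position: [0.5863, -0.0543, 0.1059]
tool_rot: [2.142, 2.297, 0.0]
ft_force: [1.8, -0.4, 0.7]
grip_width: 0.844
grip_force: 0.0
```

Call:
{"method": "arm_command", "body": {
  "motion": [
    [87,0,0,0,0],
    [87,0,0,-10,0],
    [87,0,0,-30,0],
    [87,0,0,-50,0],
    [87,0,0,-70,0]
  ]
}}

```text
time: 12.1
position: [0.5862, -0.0545, 0.1774]
tool_rot: [2.143, 2.297, -0.0]
ft_force: [-0.3, 0.1, 0.1]
grip_width: 0.999
grip_force: 0.0
```

Run:
```python
from h import *
go(406.6,-172.9,90,-12.3)
face(570,600,-90,-20,z1=125,z0=90)
```

```text
t 12.1 pos [586.2 -54.5 177.4] a 4.0 q7 0.25 F [-0.3  0.1  0.1] grip 86.9 0.0 -> shift [-105.7 -187.3   87.4] spin 16.3
[[110.0, -63.0], [118.0, -66.0], [126.0, -84.0]]
slope dy/dz [-1.34524395 87.82617472] deg -53.37437844211513 zmin 111.06694724439149 p [588.68451326 -54.81205168 181.97233375]
```

Call:
{"method": "arm_command", "body": {
  "motion": [
    [87,-15,-30,0,0],
    [87,-35,-67,0,0],
    [87,-56,-104,0,0],
    [87,-76,-140,15,0],
    [87,-95,-170,40,0]
  ]
}}

```text
time: 12.57
position: [0.4265, -0.1601, 0.1408]
tool_rot: [2.141, 2.294, 0.007]
ft_force: [1.0, -0.8, -0.9]
grip_width: 0.998
grip_force: 0.0
```

Call:
{"method": "arm_command", "body": {
  "motion": [
    [87,-6,-10,20,5],
    [87,-11,-17,40,11],
    [87,-11,-17,47,16.3],
    [87,-11,-17,47,16.3],
    [87,-11,-17,47,16.3]
  ]
}}

```text
time: 12.98
position: [0.4106, -0.1708, 0.0923]
tool_rot: [2.444, 1.973, 0.0]
ft_force: [-0.9, -0.6, -0.2]
grip_width: 1.001
grip_force: 0.0
```

Run:
```python
from h import *
im,d,P=snap('wrist');X=cloud(d,P)*1000
go(406.6,-172.9,18,-12.3)
m=(X[...,2]>22)&(X[...,2]<36)&(abs(X[...,0]-416)<60)&(abs(X[...,1]+126)<80)
Q=X[m]; e=np.radians(77.7);u=np.array([np.cos(e),np.sin(e)]);v=np.array([u[1],-u[0]])
c=Q[:,:2]-[416.7,-126.5]
print(rect(m,P,.029),'along',np.percentile(c@u,[.5,99.5]),'across',np.percentile(c@v,[1,99]))
k=abs(c@u+45)<10;print(np.percentile((c@v)[k],[1,99]))
```

```text
t 13.03 pos [ 411.2 -170.7   92.8] a -12.2 q7 0.13 F [-0.2  0.   0.1] grip 87.0 0.0 -> shift [-3.1 -4.2 74.8] spin 0.1
((419.31646728515625, -128.01409912109375), (117.71937561035156, 59.899105072021484), 77.43440246582031) along [-59.35593003  57.36245604] across [-26.38188426  32.04722931]
[-26.6717196   31.45998151]
```

Call:
{"method": "arm_command", "body": {
  "motion": [
    [87,-3,-1.5,15,0],
    [87,-3,-1.5,35,0],
    [87,-3,-1.5,52,0],
    [87,-3,-1.5,68,0],
    [87,-3,-1.5,75.5,0]
  ],
  "newtons": 10
}}

```text
time: 13.45
position: [0.4085, -0.1728, 0.0157]
tool_rot: [-2.444, -1.974, 0.001]
ft_force: [-0.4, 0.8, -0.1]
grip_width: 1.0
grip_force: 0.0
```

Call:
{"method": "arm_command", "body": {
  "motion": [
    [40,0,0,0,0],
    [40,0,0,0,0],
    [40,0,0,0,0],
    [40,0,0,0,0],
    [40,0,0,0,0]
  ]
}}

```text
time: 13.87
position: [0.4092, -0.1733, 0.0172]
tool_rot: [2.445, 1.97, 0.003]
ft_force: [1.9, -0.7, 0.2]
grip_width: 0.707
grip_force: 0.4
```

Call:
{"method": "arm_command", "body": {
  "motion": [
    [40,0,0,0,0],
    [40,0,0,0,0]
  ]
}}

```text
time: 14.03
position: [0.4092, -0.1734, 0.0172]
tool_rot: [2.446, 1.97, 0.002]
ft_force: [-2.2, 0.9, 6.1]
grip_width: 0.695
grip_force: 10.0
```

Call:
{"method": "arm_command", "body": {
  "motion": [
    [40,0,5,-15,0],
    [40,0,15,-40,0],
    [40,0,28,-65,0],
    [40,0,40,-90,0],
    [40,0,50,-106,0]
  ]
}}

```text
time: 14.45
position: [0.4584, -0.1843, 0.1245]
tool_rot: [2.445, 1.97, 0.003]
ft_force: [-0.3, -0.7, -2.2]
grip_width: 0.694
grip_force: 10.0
```

Call:
{"method": "arm_command", "body": {
  "motion": [
    [40,0,0,0,0],
    [40,0,0,0,0],
    [40,0,0,0,0],
    [40,0,0,0,0],
    [40,0,0,0,0]
  ],
  "newtons": 5
}}

```text
time: 14.87
position: [0.4554, -0.1837, 0.1208]
tool_rot: [-2.445, -1.969, 0.003]
ft_force: [0.4, -0.2, -2.1]
grip_width: 0.688
grip_force: 5.0
```

Run:
```python
from h import *
face(435,490,-260,-40)
prof(435,490,-220,-60)
```

```text
[[9.0, -203.0], [17.0, -204.0], [25.0, -203.0], [33.0, -203.0], [41.0, -204.0], [49.0, -205.0], [57.0, -203.0], [65.0, -204.0], [73.0, -204.0], [81.0, -204.0], [89.0, -205.0]]
slope dy/dz [-1.11686264e-02 -2.03313867e+02] deg -0.6398885494100837 zmin 5.2398597828604565 p [ 455.84360105 -183.63211219  121.15476613]
-220 1174 z [191. 350. 518.] x [436. 483.]
-210 755 z [ 14. 165. 420.] x [436. 488.]
-200 496 z [ 11.  97. 513.] x [435. 488.]
-190 128 z [122. 139. 529.] x [436. 489.]
-180 81 z [122. 216. 532.] x [437. 490.]
-170 63 z [144. 515. 531.] x [439. 489.]
-160 70 z [514. 520. 530.] x [446. 488.]
-150 39 z [521. 531. 534.] x [437. 475.]
-140 10 z [530. 534. 535.] x [436. 455.]
```

Call:
{"method": "arm_command", "body": {
  "motion": [
    [40,0,0,0,0],
    [40,0,0,0,0],
    [40,0,0,-15,0],
    [40,10,-2,-35,0],
    [40,25,-5,-55,0]
  ],
  "newtons": 25
}}

```text
time: 15.38
position: [0.4567, -0.1598, 0.1776]
tool_rot: [2.45, 1.966, -0.003]
ft_force: [-0.1, 0.6, -1.3]
grip_width: 0.693
grip_force: 25.0
```

Call:
{"method": "arm_command", "body": {
  "motion": [
    [40,25,-6,0,0],
    [40,55,-12,0,0],
    [40,90,-20,0,0],
    [40,125,-27,0,0],
    [40,147,-32,0,0]
  ]
}}

```text
time: 15.8
position: [0.4574, -0.004, 0.1775]
tool_rot: [-2.443, -1.974, -0.002]
ft_force: [-0.3, 0.1, -2.1]
grip_width: 0.69
grip_force: 25.0
```

Call:
{"method": "arm_command", "body": {
  "motion": [
    [40,0,0,0,-6],
    [40,0,0,0,-12],
    [40,0,0,0,-16],
    [40,0,0,0,-16]
  ]
}}

```text
time: 16.13
position: [0.4576, -0.0078, 0.1773]
tool_rot: [-2.146, -2.294, -0.0]
ft_force: [-0.6, 0.1, -1.2]
grip_width: 0.69
grip_force: 25.0
```

Run:
```python
from h import *
go(583,-8,165,4)
face(430,480,-60,30,z1=160,z0=70)
```

```text
t 16.13 pos [457.6  -7.8 177.3] a 3.8 q7 -0.01 F [-0.6  0.1 -1.2] grip 60.1 25.0 -> shift [ -8.5 125.1  12.3] spin -0.2
[[74.0, -26.0], [82.0, -25.0], [90.0, -26.0], [98.0, -26.0], [106.0, -26.0], [114.0, -27.0], [122.0, -25.0], [130.0, -26.0], [138.0, -26.0], [146.0, -25.0], [154.0, -26.0], [162.0, -26.0]]
slope dy/dz [-5.80922349e-05 -2.58581071e+01] deg -0.003328439880281588 zmin 70.04779277646067 p [457.60871039  -7.9036445  177.32285954]
```

Call:
{"method": "arm_command", "body": {
  "motion": [
    [40,-2,20,0,0],
    [40,-5,50,0,0],
    [40,-8,80,0,0],
    [40,-10,107,5,0],
    [40,-10.5,125,10,0]
  ]
}}

```text
time: 16.6
position: [0.5858, -0.0105, 0.1673]
tool_rot: [2.15, 2.288, 0.001]
ft_force: [-0.7, -0.4, -0.8]
grip_width: 0.692
grip_force: 25.0
```

Call:
{"method": "arm_command", "body": {
  "motion": [
    [40,0,0,6,0],
    [40,0,0,18,0],
    [40,0,0,30,0],
    [40,0,0,42,0],
    [40,0,0,50,0]
  ]
}}

```text
time: 17.02
position: [0.5816, -0.0102, 0.1172]
tool_rot: [-2.147, -2.29, 0.001]
ft_force: [-10.8, 0.4, 34.7]
grip_width: 0.692
grip_force: 25.1
```

Run:
```python
from h import *
go(583,-10,108,4)
face(565,600,-80,20,z1=140,z0=118)
```

```text
t 17.02 pos [581.6 -10.2 117.2] a 3.7 q7 0.18 F [-10.8   0.4  34.7] grip 60.2 25.1 -> shift [0.1 1.5 9.2] spin -0.3
[[122.0, -61.0], [130.0, -46.0]]
slope dy/dz [   1.8905287  -291.52100797] deg 62.123283440069976 zmin 118.00176929102224 p [581.79691672 -10.39054081 117.15575887]
```

Call:
{"method": "arm_command", "body": {
  "motion": [
    [40,0,0,-8,0],
    [40,0,0,-12,0],
    [40,0,0,-12,0]
  ]
}}

```text
time: 17.32
position: [0.5836, -0.0104, 0.1306]
tool_rot: [2.148, 2.291, 0.003]
ft_force: [1.0, -0.2, -1.7]
grip_width: 0.689
grip_force: 25.0
```

Run:
```python
from h import *
im,d,P=snap('scene');X=cloud(d,P)*1000
cv2.imwrite('pics/s2.png',cv2.resize(cv2.cvtColor(im,cv2.COLOR_RGB2BGR)[180:320,230:430],None,fx=4,fy=4,interpolation=cv2.INTER_CUBIC))
go(583,-10,108,4)
```

```text
t 17.37 pos [583.4 -10.3 130.1] a 3.7 q7 0.18 F [-0.7 -0.2 -2.2] grip 60.2 25.0 -> shift [ 0.3 -0.4 22.1] spin -0.3
```

View pics/s2.png

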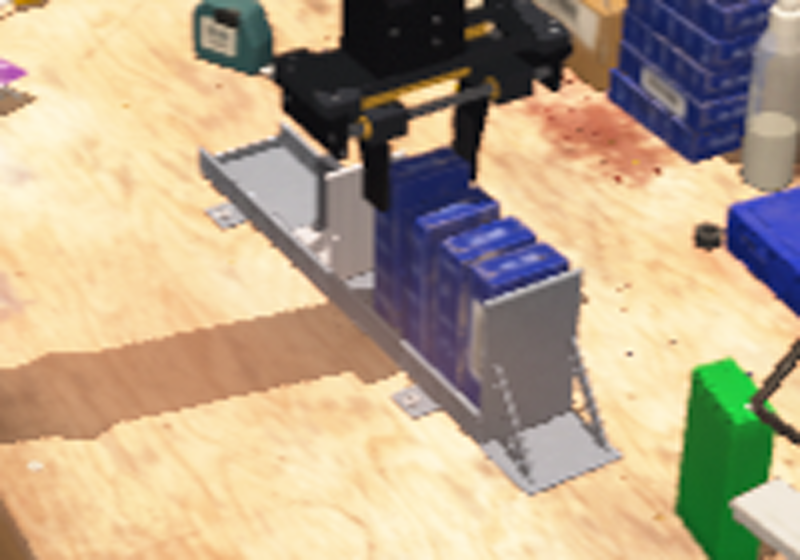

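Run:
```python
from h import *
im,d,P=snap('scene');X=cloud(d,P)*1000
hsv=cv2.cvtColor(im,cv2.COLOR_RGB2HSV)
# carton pixels in full frame: crop/4+(230,180)
f=lambda x,y:X[int(180+y/4),int(230+x/4)].round(1)
for n,(a,b) in dict(topmid=(430,165),topr=(455,170),facemid=(395,240),facelow=(390,300),c3top=(455,215),c2top=(490,240),c1top=(520,265)).items(): print(n,f(a,b))
m=(hsv[...,0]>110)&(hsv[...,0]<140)&(hsv[...,1]>90)&(X[...,0]>500)&(X[...,0]<660)&(X[...,1]>-160)&(X[...,1]<40)&(X[...,2]>10)&(X[...,2]<180)
for z in range(20,170,10):
    for nm,a,b in(('held',-34,25),('L1',-70,-36)):
        k=m&(abs(X[...,2]-z)<5)&(X[...,1]>a)&(X[...,1]<b); 
        if k.sum()>4: print(z,nm,k.sum(),'x',np.percentile(X[k][:,0],[3,97]).round(1),'y',np.percentile(X[k][:,1],[3,97]).round(1))
```

```text
topmid [584.9 -17.2 138.2]
topr [600.  -23.5 134.2]
facemid [554.4 -24.6  90.5]
facelow [551.7 -25.5  42.1]
c3top [581.  -57.7 124.7]
c2top [584.2 -99.1 126.6]
c1top [ 592.1 -126.4  122.2]
50 held 5 x [555.2 559.1] y [-30.5 -23. ]
60 held 5 x [552.1 554.2] y [-25.4  -7.1]
60 L1 6 x [551.3 556.2] y [-54.3 -36.8]
70 held 19 x [550.1 556.1] y [-31.3  -6.3]
70 L1 14 x [551.6 560.7] y [-64.8 -39.2]
80 held 16 x [550.  556.4] y [-29.4  -6.3]
80 L1 18 x [552.5 555.8] y [-60.4 -38.2]
90 held 20 x [550.  556.9] y [-28.8  -7.4]
90 L1 20 x [552.4 562.1] y [-67.5 -39.4]
100 held 16 x [548.8 557. ] y [-27.5 -11.1]
100 L1 31 x [551.4 564.3] y [-64.1 -36.4]
110 held 11 x [550.7 558.6] y [-29.3 -19.7]
110 L1 39 x [553.2 597.9] y [-66. -42.]
120 held 60 x [552.4 612.5] y [-33.5 -18.7]
120 L1 145 x [553.1 609.9] y [-65.3 -37.2]
130 held 74 x [551.6 612.6] y [-29.9  -4.9]
130 L1 20 x [554.5 607.6] y [-60.7 -40.6]
140 held 86 x [553.2 606. ] y [-28.  -5.]
```

The held carton's top is at about z = 139 with the TCP at 130, so it sits about 8 mm lower in the grip than I assumed. The contact at 117 was therefore just the channel floor. I'll lower it again gently and release.

Call:
{"method": "arm_command", "body": {
  "motion": [
    [40,0,0,5,0],
    [40,0,0,10,0],
    [40,0,0,11,0],
    [40,0,0,12,0],
    [40,0,0,12,0]
  ]
}}

```text
time: 17.83
position: [0.5829, -0.0104, 0.1171]
tool_rot: [-2.149, -2.292, 0.001]
ft_force: [-0.1, 0.5, -1.7]
grip_width: 0.696
grip_force: 25.0
```

Call:
{"method": "arm_command", "body": {
  "motion": [
    [40,0,0,0,0],
    [40,0,0,0.5,0],
    [40,0,0,0.5,0],
    [80,0,0,0.5,0],
    [80,0,0,0.5,0]
  ],
  "newtons": 3
}}

```text
time: 18.25
position: [0.5834, -0.0103, 0.1171]
tool_rot: [2.148, 2.291, 0.001]
ft_force: [-0.9, 0.3, 0.3]
grip_width: 0.771
grip_force: 0.0
```

Call:
{"method": "arm_command", "body": {
  "motion": [
    [87,0,0,0,0],
    [87,0,0,0,0],
    [87,0,0,-20,0],
    [87,0,0,-45,0],
    [87,0,0,-70,0]
  ]
}}

```text
time: 18.67
position: [0.5825, -0.0105, 0.1871]
tool_rot: [-2.148, -2.291, 0.002]
ft_force: [0.1, -1.2, 0.7]
grip_width: 0.993
grip_force: 0.0
```

Run:
```python
from h import *
im,d,P=snap('scene');X=cloud(d,P)*1000
cv2.imwrite('pics/s3.png',cv2.resize(cv2.cvtColor(im,cv2.COLOR_RGB2BGR)[180:320,230:430],None,fx=4,fy=4,interpolation=cv2.INTER_CUBIC))
go(575.2,97,150,4)
```

```text
t 18.72 pos [585.8 -10.6 193.1] a 3.7 q7 0.15 F [ 1.7 -0.7  3.8] grip 86.7 0.0 -> shift [108.   -4.   43.1] spin -0.3
```

View pics/s3.png

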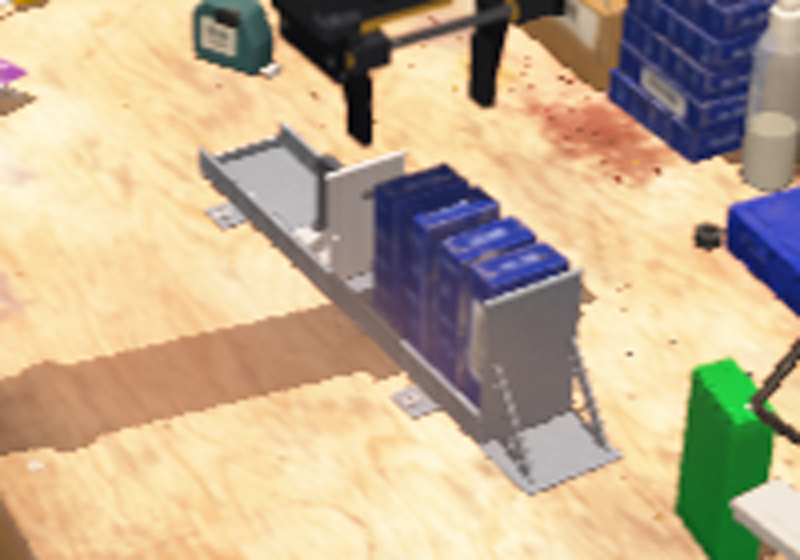

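All four cartons are standing, but the last one's top, at about (430,180), looks higher than its neighbour's. I'll measure it.

Run:
```python
from h import *
im,d,P=snap('scene');X=cloud(d,P)*1000
yr=-(X[...,0]-583)*-.07+X[...,1]  # along-rack
xr=X[...,0]-582+.07*X[...,1]
for y in range(-150,30,6):
    k=(abs(xr)<40)&(yr>=y)&(yr<y+6)&(X[...,2]>110)&(X[...,2]<150)
    if k.sum()>3: print(y,k.sum(),'z',np.percentile(X[k][:,2],[5,50,95]).round(1),'xr',np.percentile(xr[k],[3,97]).round(1))
k=(abs(xr)<45)&(yr>-32)&(yr<10)&(X[...,2]>15)&(X[...,2]<150)
for z in range(15,140,8):
    q=k&(abs(X[...,2]-z)<4)&(xr<0)
    if q.sum()>3: print('z',z,'xr min',np.percentile(xr[q],[5,30]).round(1))
q=k&(X[...,2]>120);A=np.c_[xr[q],yr[q],np.ones(q.sum())];print(np.linalg.lstsq(A,X[q][:,2],rcond=None)[0])
```

```text
-150 28 z [110.5 116.1 119.3] xr [-36.   4.]
-144 53 z [110.6 117.  123.6] xr [-28.5  30.3]
-138 71 z [113.2 119.6 125.6] xr [-28.7  29.2]
-132 32 z [113.2 122.8 126.2] xr [-28.8  28.8]
-126 40 z [117.9 123.5 126.7] xr [-29.9  29.7]
-120 36 z [114.  123.1 126. ] xr [-28.8  23.5]
-114 31 z [112.6 122.5 125.9] xr [-33.4  23. ]
-108 40 z [113.2 121.7 125.8] xr [-32.8  19. ]
-102 45 z [117.8 122.9 126.5] xr [-32.3  26.4]
-96 32 z [115.1 124.2 126.4] xr [-31.8  25.8]
-90 34 z [118.5 123.7 127. ] xr [-30.7  24.6]
-84 35 z [112.1 123.6 127.8] xr [-31.5  19.8]
-78 8 z [121.3 123.  124.3] xr [-9.1 27.5]
-72 7 z [112.6 117.3 129. ] xr [-31.8 -12.5]
-66 63 z [112.4 120.  125.1] xr [-32.4  21.8]
-60 54 z [110.8 121.3 125.8] xr [-31.8  26.2]
-54 31 z [116.4 123.5 127.2] xr [-33.1  27.8]
-48 33 z [116.3 123.6 126.5] xr [-31.5  26.4]
-42 27 z [116.3 123.8 125.2] xr [-31.4  22.5]
-36 17 z [114.6 122.  126.5] xr [-29.8  23.7]
-30 42 z [111.6 120.8 126.3] xr [-33.   23.4]
-24 38 z [114.  122.6 126.4] xr [-32.   21.8]
-18 27 z [113.9 123.2 126.5] xr [-31.9  24. ]
-12 37 z [113.6 122.7 125.6] xr [-32.5  23.2]
-6 18 z [117.  123.1 125. ] xr [-31.8  20.1]
0 13 z [119.5 121.6 123.4] xr [-18.9  25.2]
z 15 xr min [-41.1 -39. ]
z 23 xr min [-40.4 -38.4]
z 31 xr min [-38.6 -32.7]
z 39 xr min [-33.3 -32. ]
z 47 xr min [-33.3 -32. ]
z 55 xr min [-33.3 -31.7]
z 63 xr min [-33.2 -32.1]
z 71 xr min [-32.8 -31.5]
z 79 xr min [-34.  -32.6]
z 87 xr min [-33.1 -32. ]
z 95 xr min [-33.2 -32.1]
z 103 xr min [-34.1 -32.5]
z 111 xr min [-33.4 -32.4]
z 119 xr min [-32.6 -28.2]
z 127 xr min [-29.8 -22.1]
[-2.07459304e-03 -2.80867577e-02  1.22779385e+02]
```

All four tops are level at about 126 mm and the cartons stand well, in the channel, with gaps of about 3 mm. Next I'll grip the pull well back on its bar, so the gripper body stays clear of the row.

Call:
{"method": "arm_command", "body": {
  "motion": [
    [60,25,0,0,0],
    [40,60,0,10,0],
    [40,92,0,20,0],
    [40,117.5,0,30,0],
    [40,117.5,0,40,0]
  ]
}}

```text
time: 19.18
position: [0.5741, 0.115, 0.1454]
tool_rot: [-2.135, -2.299, -0.003]
ft_force: [0.5, 1.3, -0.3]
grip_width: 0.708
grip_force: 0.0
```

Call:
{"method": "arm_command", "body": {
  "motion": [
    [40,0,0,15,0],
    [40,0,0,35,0],
    [40,0,0,55,0],
    [40,0,0,70,0],
    [40,0,0,74,0]
  ]
}}

```text
time: 19.6
position: [0.5732, 0.106, 0.0695]
tool_rot: [-2.147, -2.29, 0.008]
ft_force: [0.0, -0.2, 0.2]
grip_width: 0.471
grip_force: 0.0
```

Run:
```python
from h import *
go(575.5,107,72,4)
```

```text
t 19.6 pos [573.2 106.   69.5] a 3.7 q7 -0.01 F [ 0.  -0.2  0.2] grip 40.9 0.0 -> shift [ 0.9  2.4 -2.5] spin -0.3
```

Call:
{"method": "arm_command", "body": {
  "motion": [
    [0,0,1,-1,0],
    [0,0,1,-1,0],
    [0,0,1,-1,0],
    [0,0,1,-1,0],
    [0,0,1,-1,0]
  ],
  "newtons": 40
}}

```text
time: 20.02
position: [0.5772, 0.1071, 0.0749]
tool_rot: [2.148, 2.291, 0.003]
ft_force: [-0.8, 0.0, -0.8]
grip_width: 0.164
grip_force: 0.0
```

Call:
{"method": "arm_command", "body": {
  "motion": [
    [0,0,0,0,0],
    [0,0,0,0,0],
    [0,0,0,0,0]
  ]
}}

```text
time: 20.27
position: [0.5758, 0.107, 0.0745]
tool_rot: [-2.148, -2.291, 0.001]
ft_force: [-3.9, -0.2, 5.3]
grip_width: 0.102
grip_force: 40.0
```

Call:
{"method": "arm_command", "body": {
  "motion": [
    [0,-6,0,0,0],
    [0,-16,0,0,0],
    [0,-27,0,0,0],
    [0,-37,0,0,0],
    [0,-44,0,0,0]
  ]
}}

```text
time: 20.68
position: [0.5786, 0.0676, 0.0746]
tool_rot: [-2.142, -2.291, -0.006]
ft_force: [-5.0, 9.5, 5.2]
grip_width: 0.102
grip_force: 40.0
```

Call:
{"method": "arm_command", "body": {
  "motion": [
    [0,-2,0,0,0],
    [0,-4,0,0,0],
    [0,-6,0,0,0],
    [0,-8,0,0,0],
    [0,-10,0,0,0]
  ]
}}

```text
time: 21.1
position: [0.5792, 0.0586, 0.0746]
tool_rot: [-2.141, -2.291, -0.006]
ft_force: [-4.6, 7.9, 5.0]
grip_width: 0.099
grip_force: 40.0
```

Call:
{"method": "arm_command", "body": {
  "motion": [
    [0,-2,0,0,0],
    [0,-4,0,0,0],
    [0,-6,0,0,0],
    [0,-8,0,0,0],
    [0,-10,0,0,0]
  ]
}}

```text
time: 21.52
position: [0.5799, 0.0492, 0.0746]
tool_rot: [-2.14, -2.291, -0.007]
ft_force: [-4.5, 10.3, 6.4]
grip_width: 0.102
grip_force: 40.0
```

Run:
```python
from h import *
go(585,25,72,4)
im,d,P=snap('scene');X=cloud(d,P)*1000
yr=(X[...,0]-583)*.07+X[...,1]; xr=X[...,0]-582+.07*X[...,1]
for y in range(-148,30,4):
    k=(abs(xr)<25)&(yr>=y)&(yr<y+4)&(X[...,2]>80)&(X[...,2]<150)
    if k.sum()>3: print(y,np.percentile(X[k][:,2],[5,50,95]).round(),end='; ')
```

```text
t 21.52 pos [579.9  49.2  74.6] a 3.9 q7 0.11 F [-4.5 10.3  6.4] grip 8.8 40.0 -> shift [-24.5   3.4   2.4] spin -0.1
-148 [ 82. 100. 118.]; -144 [ 82. 103. 119.]; -140 [ 83. 116. 125.]; -136 [100. 122. 125.]; -132 [117. 123. 125.]; -128 [118. 123. 125.]; -124 [121. 123. 126.]; -120 [121. 125. 127.]; -116 [121. 123. 125.]; -112 [121. 123. 126.]; -108 [102. 121. 125.]; -104 [ 88. 123. 127.]; -100 [120. 123. 125.]; -96 [121. 124. 127.]; -92 [120. 123. 126.]; -88 [121. 124. 126.]; -84 [123. 125. 127.]; -80 [121. 124. 126.]; -72 [117. 125. 128.]; -68 [ 91. 121. 125.]; -64 [108. 120. 126.]; -60 [113. 121. 126.]; -56 [120. 124. 127.]; -52 [120. 124. 127.]; -48 [121. 123. 127.]; -44 [121. 123. 126.]; -40 [121. 123. 125.]; -36 [121. 124. 125.]; -32 [121. 123. 127.]; -28 [122. 123. 127.]; -24 [120. 123. 127.]; -20 [122. 124. 127.]; -16 [122. 124. 127.]; -12 [122. 124. 126.]; 8 [135. 142. 150.]; 12 [134. 143. 149.]; 16 [137. 145. 149.]; 20 [137. 146. 148.];
```

Call:
{"method": "arm_command", "body": {
  "motion": [
    [0,-2,0,0,0],
    [0,-4,0,0,0],
    [0,-6,0,0,0],
    [0,-8,0,0,0],
    [0,-10,0,0,0]
  ]
}}

```text
time: 21.98
position: [0.5805, 0.0401, 0.0746]
tool_rot: [-2.139, -2.291, -0.008]
ft_force: [-4.3, 11.3, 5.6]
grip_width: 0.103
grip_force: 40.0
```

Call:
{"method": "arm_command", "body": {
  "motion": [
    [0,-1,0,0,0],
    [0,-2,0,0,0],
    [0,-3,0,0,0],
    [0,-4,0,0,0],
    [0,-5,0,0,0]
  ]
}}

```text
time: 22.4
position: [0.5809, 0.035, 0.0746]
tool_rot: [-2.139, -2.291, -0.008]
ft_force: [-4.3, 11.0, 4.4]
grip_width: 0.1
grip_force: 40.0
```

Call:
{"method": "arm_command", "body": {
  "motion": [
    [0,-1,0,0,0],
    [0,-2,0,0,0],
    [0,-3,0,0,0],
    [0,-4,0,0,0],
    [0,-4,0,0,0]
  ]
}}

```text
time: 22.82
position: [0.5812, 0.0307, 0.0746]
tool_rot: [-2.14, -2.291, -0.008]
ft_force: [-4.2, 10.2, 6.4]
grip_width: 0.103
grip_force: 40.0
```

Call:
{"method": "arm_command", "body": {
  "motion": [
    [0,-0.5,0,0,0],
    [0,-1,0,0,0],
    [0,-1.5,0,0,0],
    [0,-2,0,0,0]
  ]
}}

```text
time: 23.15
position: [0.5813, 0.0293, 0.0745]
tool_rot: [-2.139, -2.291, -0.008]
ft_force: [-4.5, 11.2, 6.1]
grip_width: 0.098
grip_force: 40.0
```

Run:
```python
from h import *
im,d,P=snap('scene');X=cloud(d,P)*1000
yr=(X[...,0]-583)*.07+X[...,1]; xr=X[...,0]-582+.07*X[...,1]
print([int(((abs(xr)<25)&(yr>=y)&(yr<y+2)&(X[...,2]>122)&(X[...,2]<150)).sum()) for y in range(-148,0,2)])
```

```text
[0, 0, 1, 7, 6, 5, 7, 5, 10, 6, 7, 7, 8, 6, 8, 7, 13, 6, 7, 10, 5, 7, 9, 11, 9, 3, 12, 14, 7, 10, 7, 6, 9, 7, 2, 8, 6, 12, 5, 9, 5, 5, 8, 8, 10, 9, 4, 4, 4, 10, 6, 5, 8, 5, 8, 11, 6, 6, 7, 7, 4, 2, 1, 1, 0, 0, 2, 2, 8, 9, 13, 12, 10, 2]
```

Call:
{"method": "arm_command", "body": {
  "motion": [
    [0,-0.4,0,0,0],
    [0,-0.8,0,0,0],
    [0,-1.2,0,0,0]
  ]
}}

```text
time: 23.45
position: [0.5813, 0.0287, 0.0746]
tool_rot: [-2.138, -2.291, -0.009]
ft_force: [-4.6, 13.4, 5.3]
grip_width: 0.099
grip_force: 40.0
```

Call:
{"method": "arm_command", "body": {
  "motion": [
    [0,-0.4,0,0,0],
    [0,-0.8,0,0,0]
  ]
}}

```text
time: 23.62
position: [0.5813, 0.0283, 0.0745]
tool_rot: [-2.138, -2.291, -0.009]
ft_force: [-5.1, 13.5, 6.2]
grip_width: 0.1
grip_force: 40.0
```

Call:
{"method": "arm_command", "body": {
  "motion": [
    [0,-0.5,0,0,0],
    [0,-1,0,0,0],
    [0,-1,0,0,0]
  ]
}}

```text
time: 23.87
position: [0.5814, 0.0276, 0.0746]
tool_rot: [-2.137, -2.291, -0.01]
ft_force: [-4.7, 13.1, 6.2]
grip_width: 0.105
grip_force: 40.0
```

Call:
{"method": "arm_command", "body": {
  "motion": [
    [0,-0.5,0,0,0],
    [0,-0.5,0,0,0]
  ]
}}

```text
time: 24.03
position: [0.5815, 0.0272, 0.0746]
tool_rot: [-2.137, -2.291, -0.01]
ft_force: [-4.9, 13.3, 5.7]
grip_width: 0.099
grip_force: 40.0
```

Call:
{"method": "arm_command", "body": {
  "motion": [
    [0,-0.4,0,0,0],
    [0,-0.8,0,0,0],
    [0,-1.2,0,0,0]
  ]
}}

```text
time: 24.28
position: [0.5815, 0.0263, 0.0745]
tool_rot: [-2.137, -2.291, -0.01]
ft_force: [-5.5, 15.1, 6.0]
grip_width: 0.1
grip_force: 40.0
```

Call:
{"method": "arm_command", "body": {
  "motion": [
    [0,-0.4,0,0,0],
    [0,-0.8,0,0,0]
  ]
}}

```text
time: 24.45
position: [0.5815, 0.0261, 0.0746]
tool_rot: [-2.136, -2.291, -0.011]
ft_force: [-5.3, 15.4, 5.9]
grip_width: 0.102
grip_force: 40.0
```

Call:
{"method": "arm_command", "body": {
  "motion": [
    [0,-0.5,0,0,0],
    [0,-1,0,0,0],
    [0,-1,0,0,0]
  ]
}}

```text
time: 24.7
position: [0.5815, 0.026, 0.0746]
tool_rot: [-2.135, -2.291, -0.012]
ft_force: [-5.2, 16.5, 7.3]
grip_width: 0.097
grip_force: 40.0
```

Call:
{"method": "arm_command", "body": {
  "motion": [
    [0,-0.5,0,0,0],
    [0,-0.5,0,0,0]
  ]
}}

```text
time: 24.87
position: [0.5815, 0.026, 0.0746]
tool_rot: [-2.134, -2.291, -0.012]
ft_force: [-5.7, 17.6, 6.9]
grip_width: 0.099
grip_force: 40.0
```

Call:
{"method": "arm_command", "body": {
  "motion": [
    [0,-0.5,0,0,0],
    [0,-1,0,0,0],
    [0,-1.5,0,0,0],
    [0,-1.5,0,0,0]
  ]
}}

```text
time: 25.2
position: [0.5815, 0.0258, 0.0746]
tool_rot: [-2.133, -2.291, -0.014]
ft_force: [-6.0, 19.5, 6.2]
grip_width: 0.104
grip_force: 40.0
```

Call:
{"method": "arm_command", "body": {
  "motion": [
    [0,-0.5,0,0,0],
    [0,-1,0,0,0],
    [0,-1,0,0,0]
  ]
}}

```text
time: 25.45
position: [0.5816, 0.0257, 0.0746]
tool_rot: [-2.131, -2.291, -0.015]
ft_force: [-6.5, 20.0, 6.6]
grip_width: 0.098
grip_force: 40.0
```

Call:
{"method": "arm_command", "body": {
  "motion": [
    [0,-0.7,0,0,0],
    [0,-1.2,0,0,0],
    [0,-1.2,0,0,0]
  ]
}}

```text
time: 25.7
position: [0.5816, 0.0256, 0.0745]
tool_rot: [-2.13, -2.291, -0.016]
ft_force: [-5.4, 22.4, 6.7]
grip_width: 0.103
grip_force: 40.0
```

Run:
```python
from h import *
im,d,P=snap('scene');X=cloud(d,P)*1000
go(0,0,0,0)
yr=(X[...,0]-583)*.07+X[...,1]; xr=X[...,0]-582+.07*X[...,1]
print([int(((abs(xr)<25)&(yr>=y)&(yr<y+2)&(X[...,2]>122)&(X[...,2]<150)).sum()) for y in range(-148,0,2)])
cv2.imwrite('pics/s4.png',cv2.resize(cv2.cvtColor(im,cv2.COLOR_RGB2BGR)[180:320,230:430],None,fx=4,fy=4,interpolation=cv2.INTER_CUBIC))
```

```text
t 25.75 pos [581.6  25.6  74.5] a 4.2 q7 0.17 F [-5.8 22.7  6.2] grip 9.1 40.0 -> shift [  15.4 -581.8   75.8] spin 4.2
[0, 2, 2, 9, 6, 8, 5, 9, 7, 9, 8, 13, 7, 5, 8, 6, 7, 6, 7, 6, 11, 8, 8, 8, 7, 10, 8, 7, 8, 10, 5, 5, 6, 7, 8, 10, 9, 13, 5, 4, 6, 8, 6, 6, 7, 11, 7, 4, 5, 7, 8, 7, 7, 3, 8, 6, 7, 10, 1, 6, 4, 0, 0, 0, 0, 5, 3, 10, 12, 11, 13, 8, 3, 1]
```

View pics/s4.png

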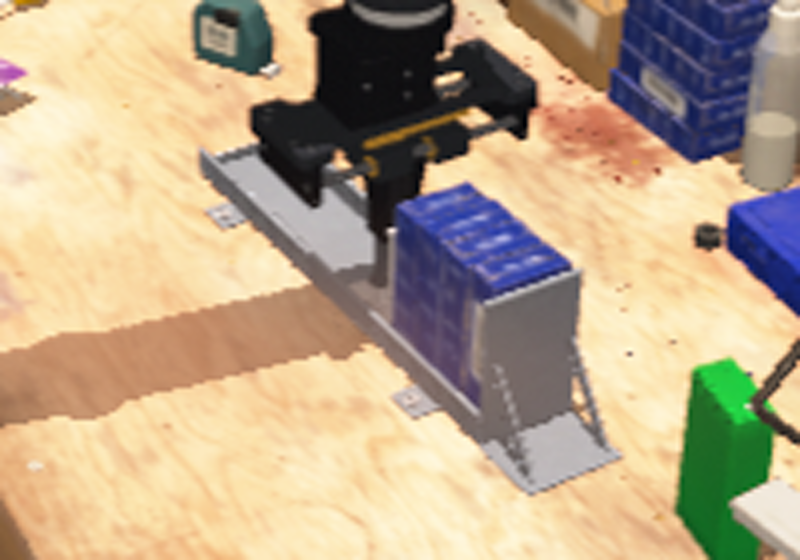

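The four cartons form one tight, straight block against the wall, with the plate flush at (392,265). The push reads 22.5 N, about 12 to 13 N beyond the drag. I'll release and lift away.

Call:
{"method": "arm_command", "body": {
  "motion": [
    [45,0,0,0,0],
    [45,0,0,0,0],
    [45,0,0,0,0],
    [45,0,0,0,0],
    [45,0,0,0,0]
  ]
}}

```text
time: 26.17
position: [0.5828, 0.0101, 0.0739]
tool_rot: [2.15, 2.289, -0.0]
ft_force: [0.4, 0.2, 0.3]
grip_width: 0.39
grip_force: 0.0
```

Call:
{"method": "arm_command", "body": {
  "motion": [
    [45,0,0,-10,0],
    [45,2,0,-30,0],
    [45,5,0,-55,0],
    [45,10,0,-80,0],
    [45,15,0,-100,0]
  ]
}}

```text
time: 26.58
position: [0.5823, 0.0256, 0.1765]
tool_rot: [2.15, 2.289, 0.002]
ft_force: [0.5, -0.4, 0.5]
grip_width: 0.516
grip_force: 0.0
```

Call:
{"method": "arm_command", "body": {
  "motion": [
    [45,30,0,-20,0],
    [45,60,0,-30,0],
    [45,60,0,-30,0],
    [45,60,0,-30,0],
    [45,60,0,-30,0]
  ]
}}

```text
time: 27.0
position: [0.5778, 0.0854, 0.2042]
tool_rot: [2.149, 2.291, -0.0]
ft_force: [0.0, -0.4, -0.0]
grip_width: 0.519
grip_force: 0.0
```

Run:
```python
from h import *
im,d,P=snap('scene');X=cloud(d,P)*1000
go(0,0,0,0)
yr=(X[...,0]-583)*.07+X[...,1]; xr=X[...,0]-582+.07*X[...,1]
k=(abs(xr)<35)&(yr>-150)&(yr<0)&(X[...,2]>121)&(X[...,2]<150)
print('row y',np.percentile(yr[k],[1,99]),'z',np.percentile(X[k][:,2],[2,50,98]),'xr',np.percentile(xr[k],[2,98]))
k=(abs(xr)<25)&(yr>-35)&(yr<60)&(X[...,2]>70)&(X[...,2]<105);print('stop top y',np.percentile(yr[k],[2,10,50]))
```

```text
t 27.05 pos [577.8  84.7 203.9] a 3.6 q7 -0.03 F [-1.  -0.   0.6] grip 44.8 0.0 -> shift [ -48.2 -581.9  204. ] spin 3.6
row y [-143.02763731  -28.25401707] z [121.21566052 123.9600905  127.84266383] xr [-31.18529686  26.58579952]
stop top y [14.39014401 19.20259399 26.5224211 ]
```

```bash
python3 -c "
from bench import *
print(close_job())"
```

```text
the job is handed in; nothing more can be done
None
```

I handed the job in at about 27 s of the 72 s: all four blue cartons stand straight in the rack, held tight by the end stop, which I pushed to about 22.5 N in total (roughly 13 N beyond its drag), and I saw no sign that the tape measure, screwdriver or clear pack moved; the result of the judging was not shown to me.

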